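# Tighten a screw eye on a rubber buffer with a turning bar

## Robot

A 6-joint arm with a two-finger parallel gripper is mounted at the origin on the work surface. World frame = base frame: x ahead of the robot, y to its left, z up, the work surface at z = 0. Lengths are in mm, angles in rad, forces in N, time in s.
With the tool pointing down it reaches from about 300 to 775 mm from the base axis. Payload 14.6 kg.
Tool frame: the origin (TCP) lies between the finger pads; the fingertips stand 19 mm ahead of it and the grasp point (between the pads) is the TCP; z points along the fingers, y is the line along which they close (so a half turn about z gives the same grasp; the last joint's range is limited). The gripper opens to 94 mm and grips with 3 to 60 N. Pads are 16 mm wide; open, the fingers measure 119 mm over their backs; the gripper's body (75 mm by 177 mm) begins 78 mm behind the grasp point.
Start: joints at [-1.39, 0.3, 1.521, -0, 1.321, -0.067], TCP at [134.893, -533.191, 193.846] pointing down, gripper open.
Joint ranges: [-3.03, 3.03], [-0.79, 2.21], [0.23, 2.52], [-1.04, 4.18], [0, 3.07], [-2.55, 2.55]. Speed limits (rad/s): [2.22, 2.22, 2.57, 3.14, 3.14, 3.14].

## Interface

Orientations are given as [roll, pitch, yaw] about the fixed x, y, z axes, in that order (R = Rz(yaw) Ry(pitch) Rx(roll)).
In Python, from cell import monitor, imaging, job, find_in, trace gives the robot as it stands. The module is installed in compiled form; this text tells all that it offers.
- The arm moves only by the tool arm_command, never from a script. Its argument "steps" is a list of rows, each a list of 5 numbers: the opening, from 0 (shut) to 1 (fully open), then the shift along the tool's x, y, z in mm, then the turn about the tool's z in degrees. In form: [[gripper, dx, dy, dz, turn], ...]. A call has 1 to 20 rows; each row is the pose to reach, as a shift and turn from the pose commanded when the call began, along the tool's axes at that moment; what a row does not reach only later rows make up. A row lasts 1/8 s, in which the tool goes at most 62.5 mm and 10.7 degrees, less where a joint would pass 70% of its speed; a pose out of reach is approached as far as the arm can. A call with a gripper value outside its range is refused whole. The fingers move at their own pace and stop on an object; "force" is the grip in N (left out, the last holds). Time passes only in rows, so rows that repeat a pose let the fingers close. It gives the time, the measured TCP pose, the force, the opening and the grip force at its end, in the units of the state.
- monitor.read_state(): the state, without advancing time (a new reading comes with each control period).
- imaging.camera(name): name is "scene" or "top" or "wrist"; returns a dict with "img" (480x640x3 uint8, red, green, blue), "mtx" (3x3 intrinsics, pixels), "view" (4x4, takes a point from world to camera coordinates). Camera axes: x right, y down, z forward; pixel columns grow to the right and rows downward; lengths in mm; the calibration is good to about 2 mm. A picture is of the moment at which its call begins. There is no depth.
- job.sign_off(): hands the job in; it is judged then, once.
Trained networks look in a picture, given as the dict that the camera call returned (one of the last four; its "shot" number tells which), for a name from the list of things; names that differ only in an ending like _2 or _b are one class to them, and where a whole thing is asked for, a point or a joint stands for the part that bears it (a point fixed in the world has none). Each returns a list of dicts, best first, with "p" (0 to 1); they miss things now and then, are a little off and sometimes report something else, mostly with a low value. They report only what shows in the picture. A call takes as long as a camera call. They do not tell look-alikes from the thing itself.
- find_in(picture, target): "rect" ([centre column, centre row, width, height] in pixels, round what is visible of it).
- trace(picture, target): "region" (480x640 bool, what is visible of it) and "rect" ([centre column, centre row, width, height] in pixels, round what is visible of it).
The state is a dict: "clock": time; "joints": joint angles; "qd": joint speeds; "effort": joint torques, N m; "eef_pos": TCP position; "eef_rot": TCP orientation; "wrist_force": force on the tool from outside, world axes, zero at the start; "moment": the same for the moment, N m; "finger_gap": finger opening in mm; "finger_force": force on a finger pad.
Only numpy, scipy, OpenCV 4.12 (cv2) and the standard library are available. Lean on these libraries where they do the work, as an engineer would, in place of code of your own. Each camera call takes 0.05 s, during which the arm holds its last target. There are 200 camera calls.

## Task

Take the turning bar from the rubber mat, slide its rod through the loop of the screw eye and use it as a lever to turn the eye clockwise (seen from above) until the eye is fully home and snug, without wringing the rubber buffer under it. Then draw the bar out and lay it flat back on the mat, set down and not dropped. Do not hold or push the mount or the eye with the fingers, and leave the hook and the other things on the bench where they are.

Things in the scene. Friction and masses are not known exactly. Their poses are not given: they have to be found in the camera images.
- bar: Turning bar, plain steel, about 0.24 kg, lying flat on the mat at the start. A square-edged dark grip block 60 x 16 x 26 mm (long, wide, high) with a round rod, 10 mm in diameter and with a rounded tip, standing out 80 mm from one end of it. Origin: centre of the block's underside. x runs along the rod towards its tip, z up; the block spans x -30 to 30 mm, the rod x 30 to 110 mm, its axis 13 mm above the underside. The balance point is near x = 14 mm.
- bar_tip (a point): End of the bar's rod, on its axis (110 mm ahead of the bar's origin, 13 mm above its underside); axes as the bar's.
- mat: Thin black rubber mat, 120 x 190 x 3 mm (x, y, z), fixed on the bench. Origin: centre of its underside; its y runs along the long side.
- mount: Mount fixed to the bench: steel plate 90 x 60 x 8 mm (x, y, z), on it a rubber buffer 40 mm in diameter, 30 mm high, a 3 mm washer and the screw eye. Origin: centre of the plate's underside, under the eye's axis. The eye starts 0.6 to 1.2 rad short of home, runs with 0.15 N m of friction and stays where left. Home is where it stops solid: hole's axis along the plate's x, give or take 0.3 rad.
- loop (a point): Centre of the hole in the screw eye's upright steel loop, on the eye's turning axis, 73 mm above the bench. Hole 14 mm, outside 36 mm in diameter, cheeks 14 mm thick. x is the hole's axis (level, turns with the eye), z up; enter from either side. The 10 mm rod is loose in it and swings some 0.2 to 0.4 rad either way before it bears and turns the eye, so the bar's angle does not tell the eye's.
- buffer (a joint): Twist of the stiff rubber buffer under the eye, rad, clockwise positive, 0 unloaded; a spring of 10 N m per rad. It shows the moment on the eye: 0.015 while running in. At home, snug means 0.3 to 0.5 N m (twist 0.03 to 0.05; with an 80 mm lever arm 4 to 6 N across the bar); above 0.65 N m (twist 0.065, either way) the rubber is wrung and spoilt. It springs back when let go.
- hook_mount: The second mount, fixed: the same plate and buffer with an open steel hook, 110 mm high overall. Origin: centre of the plate's underside. Not to be used.
- jar: Bystander: white jar with a lid, 64 mm in diameter, 85 mm high. Origin: centre of its underside.
- carton: Bystander: cardboard carton 70 x 100 x 45 mm. Origin: centre of its underside.
- tape: Bystander: roll of tape lying flat, 90 mm in diameter, 24 mm high. Origin: centre of its underside.
- spare_buffer: Bystander: loose rubber buffer, 40 mm in diameter, 30 mm high. Origin: centre of its underside.
- screwdriver: Bystander: screwdriver lying on the bench, nearer the robot than the mat. Origin: middle of its length, on the bench.
Mind the look-alikes: they are no part of the job. Of the things that look like the bar, the smallest one is meant. Several things have the shape of the mat; the one meant has the colours described above.

How it is judged (in metres and radians):
On the way, in this order (a step that is already met when the one before it is completed fails the run):
1. the bar's rod is through the loop of the eye (x of loop in the frame of bar between 0.035 and 0.1 m and y of loop in the frame of bar between -0.007 and 0.007 m and z of loop in the frame of bar between 0.006 and 0.02 m), for 0.1 s.
2. with the rod in the loop the eye is run home against its stop and pulled snug: a moment of 0.23 N m or more, well above the 0.15 N m at which it runs (all of step 1 and value of joint buffer above 0.023 rad and angle between the x axis of loop and the x axis of mount, either way round below 0.42 rad), for 0.15 s.
At the end, for the whole second after the job is handed in: The eye is home (pulled snug on the way; its hole's axis within 0.35 rad of the mount's x), the buffer untwisted (within 0.01 rad); the bar lies at rest on its underside on the mat, the middle of its grip block over the mat and its tip no more than 8 to 10 mm past the mat's edge (angle between the x axis of loop and the x axis of mount, either way round below 0.35 rad and value of joint buffer between -0.01 and 0.01 rad and x of bar in the frame of mat between -0.06 and 0.06 m and y of bar in the frame of mat between -0.095 and 0.095 m and x of bar_tip in the frame of mat between -0.068 and 0.068 m and y of bar_tip in the frame of mat between -0.105 and 0.105 m and height (world z) of bar below 0.008 m and angle between bar's own z axis and vertical below 0.12 rad and linear speed of bar below 0.02 m/s); the robot touches nothing.
It fails at once if the rubber buffer is wrung: twisted by more than 0.065 rad (0.65 N m) either way (value of joint buffer above 0.065 rad or value of joint buffer below -0.065 rad).
It fails at once if the fingers push on the mount or the eye with more than 3 N (contact force between the fingers and mount above 3 N).
It fails at once if the bar is dropped (falls free at over 0.6 m/s) (linear speed of bar above 0.6 m/s and contact force between the fingers and bar below 0.3 N).
It fails at once if a bystander is moved by more than 30 mm (distance of any of jar, carton, tape, spare_buffer, screwdriver from where it was at the start of the episode above 0.03 m).
It fails at once if the hook mount is pushed with more than 10 N (contact force between any of the arm, the fingers, bar and hook_mount above 10 N).
It also fails if it takes over 72 s, if anything falls off the work surface, if the arm or the gripper's body presses on something with over 40 N, if the wrist force passes 120 N, or if a joint passes its speed limit or range.

## Working session

There is one attempt and no reset: what is moved stays moved. The work goes in short steps, Python scripts to look and compute and a tool call to move; the robot and the scene stay as the last step left them, time stands still between calls to the robot, and variables do not carry over. Pictures are saved under pics/ and viewed, at most 11 in all, crops included, and the job is handed in when it is done.

Besides the shell and the picture viewer there is one more tool, called in YAML: its name, and indented under it one key for each argument. arm_command: Moves the arm, as the interface text tells. Its arguments: {"type":"object","properties":{"steps":{"type":"array","items":{"type":"array","items":{"type":"number"}}},"force":{"type":"number"}},"required":["steps"]}

```bash
mkdir -p pics
cat > h.py <<'E'
import numpy as np, cv2
from cell import monitor, imaging, job, find_in, trace
from scipy.spatial.transform import Rotation as R
def ray(c,u,v):
    K=np.array(c["mtx"]);V=np.array(c["view"])
    d=V[:3,:3].T@np.linalg.inv(K)@np.array([u,v,1.]); o=-V[:3,:3].T@V[:3,3]
    return o,d/np.linalg.norm(d)
def onz(c,u,v,z):
    o,d=ray(c,u,v); return o+d*(z-o[2])/d[2]
def meet(a,b):
    (o1,d1),(o2,d2)=a,b
    t=np.linalg.lstsq(np.stack([d1,-d2],1),o2-o1,rcond=None)[0]
    p,q=o1+t[0]*d1,o2+t[1]*d2
    return (p+q)/2,np.linalg.norm(p-q)
def pix(c,p):
    q=np.array(c["view"])[:3]@np.append(p,1); q=np.array(c["mtx"])@q; return q[:2]/q[2]
def save(c,n): cv2.imwrite("pics/"+n,c["img"][:,:,::-1])
def tool():
    s=monitor.read_state(); return np.array(s["eef_pos"]),R.from_euler("xyz",s["eef_rot"]).as_matrix()
E
python3 - <<'E'
from h import *
a=imaging.camera("scene");b=imaging.camera("top")
save(a,"s0.png");save(b,"t0.png")
for n,c in(("s",a),("t",b)):
    for t in("bar","mat","mount","loop","hook_mount","jar","screwdriver","tape","carton"):
        print(n,t,[(np.round(r["rect"]).astype(int).tolist(),round(r["p"],2)) for r in find_in(c,t)[:5]])
s=monitor.read_state();print(s["eef_pos"],s["eef_rot"],s["clock"],s["finger_gap"])
E
```

```text
s bar [([276, 258, 55, 21], 0.69), ([349, 165, 59, 37], 0.58), ([151, 205, 70, 22], 0.55), ([151, 338, 21, 22], 0.52)]
s mat [([276, 261, 88, 67], 0.6), ([486, 227, 84, 59], 0.59), ([364, 204, 11, 21], 0.22)]
s mount [([360, 215, 26, 40], 0.57)]
s loop [([273, 257, 52, 22], 0.49), ([362, 208, 11, 18], 0.46)]
s hook_mount [([176, 274, 36, 39], 0.8)]
s jar [([262, 331, 35, 31], 0.85)]
s screwdriver [([268, 224, 79, 26], 0.92)]
s tape []
s carton [([340, 309, 54, 32], 0.72)]
t bar [([351, 248, 52, 8], 0.69), ([460, 346, 70, 47], 0.63), ([244, 337, 48, 66], 0.62)]
t mat [([149, 221, 75, 53], 0.93), ([354, 249, 78, 58], 0.81)]
t mount [([260, 267, 26, 31], 0.84)]
t loop [([260, 264, 14, 11], 0.69)]
t hook_mount [([445, 260, 26, 40], 0.61), ([383, 170, 28, 31], 0.53)]
t jar [([382, 167, 30, 31], 0.86)]
t screwdriver [([352, 292, 77, 10], 0.98)]
t tape [([231, 176, 33, 35], 0.87)]
t carton [([316, 173, 40, 37], 0.69), ([261, 267, 30, 38], 0.38)]
[ 134.89812836 -533.1944219   193.83570715] [-3.14158902e+00 -1.01489002e-05  2.47807720e-01] 1.0 93.69220247903313
```

View pics/s0.png

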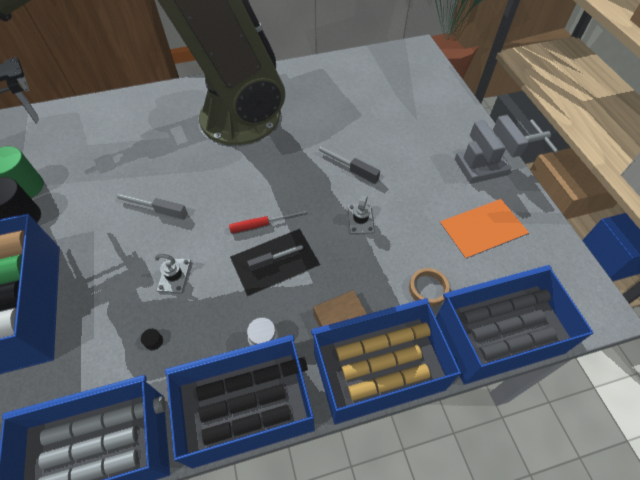

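View pics/t0.png

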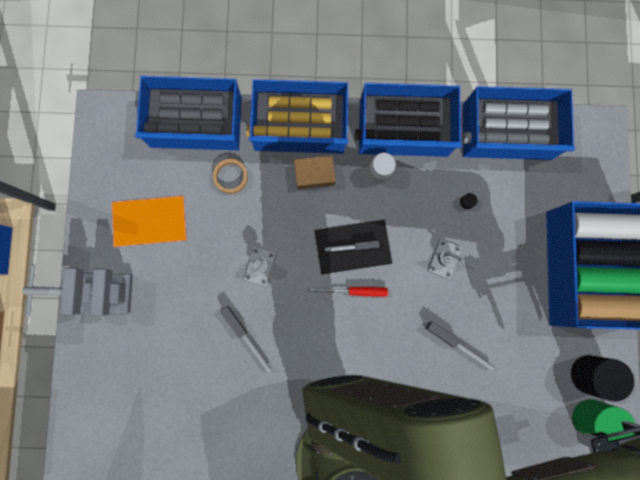

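The scene picture shows the bar on the black mat at (276,258) and the screw eye at (361,212); the open hook is at (172,272). In the top picture the bar is at (351,248), its rod pointing left, and the eye at (260,265).
Bar candidates in the top picture are (351,248) on the black mat, which is the smallest, and (244,337) and (460,346) on the bare bench, both larger. I choose (351,248). Mat candidates are black (354,249) and orange (149,221), and I choose black.

Run:
```python
from h import *
a=imaging.camera("scene");b=imaging.camera("top");w=imaging.camera("wrist")
print(np.round(np.array(w["view"]),3).tolist(),np.array(w["mtx"]).tolist())
p,R0=tool();print(p,R0.round(3).tolist())
V=np.array(w["view"]);print("cam in tool",R0.T@(-V[:3,:3].T@V[:3,3]-p))
def c(cam,t,near):
    l=find_in(cam,t);l.sort(key=lambda r:np.hypot(r["rect"][0]-near[0],r["rect"][1]-near[1]));return l[0]["rect"]
for t,n1,n2,z in(("bar",(276,258),(351,248),16),("mat",(276,261),(354,249),3),("mount",(361,215),(260,267),40),("loop",(362,208),(260,264),73),("hook_mount",(176,274),(445,260),40),("screwdriver",(268,224),(352,292),10),("jar",(262,331),(382,167),40)):
    r1,r2=c(a,t,n1),c(b,t,n2)
    m=meet(ray(a,*r1[:2]),ray(b,*r2[:2]))
    print(t,m[0].round(1),m[1].round(1),onz(a,*r1[:2],z).round(),onz(b,*r2[:2],z).round())
for uv in((326,249),(381,243),(355,247),(315,230),(385,220),(391,264),(321,274)): print(uv,onz(b,*uv,10).round(1))
cv2.imwrite("pics/c0.png",cv2.resize(b["img"][200:360,200:500,::-1],None,fx=2.6,fy=2.6,interpolation=cv2.INTER_CUBIC))
```

```text
[[0.245, -0.969, -0.0, -550.234], [-0.936, -0.237, 0.259, -26.943], [-0.251, -0.063, -0.966, 391.601], [0.0, 0.0, 0.0, 1.0]] [[372.91977427762305, 0.0, 317.31912569230457], [0.0, 372.91977427762305, 244.66397980669873], [0.0, 0.0, 1.0]]
[ 134.88692166 -533.21234767  193.8549787 ] [[0.969, 0.245, -0.0], [0.245, -0.969, -0.0], [-0.0, 0.0, -1.0]]
cam in tool [  75.26582301    0.24900511 -191.36684568]
bar [533.9  -9.1   2.4] 3.8 [543.  -8.  16.] [532. -10.  16.]
mat [534.2 -13.  -12.3] 8.5 [544.  -9.   3.] [532. -16.   3.]Traceback (most recent call last):
  File "<stdin>", line 9, in <module>
  File "<stdin>", line 7, in c
IndexError: list index out of range
```

arm_command:
  steps:
    - [1,36,-37,0,-5]
    - [1,72,-75,0,-11]
    - [1,109,-112,0,-16]
    - [1,145,-150,-1,-22]
    - [1,182,-187,-2,-27]
    - [1,218,-224,-2,-32]
    - [1,255,-262,-3,-38]
    - [1,291,-299,-3,-43]
    - [1,327,-337,-4,-49]
    - [1,364,-374,-4,-54]
    - [1,400,-412,-5,-60]
    - [1,436,-449,-5,-65]
    - [1,473,-487,-6,-70]
    - [1,509,-524,-6,-75.8]
    - [1,509,-524,-6,-75.8]
    - [1,509,-524,-6,-75.8]

```text
clock: 3.4
eef_pos: [499.5, 99.3, 199.7]
eef_rot: [-3.141, 0.0, 1.57]
wrist_force: [-0.2, -0.5, -0.3]
finger_gap: 94.2
finger_force: 0.0
```

Run:
```python
from h import *
w=imaging.camera("wrist");save(w,"w1.png")
p,R0=tool();print(p,R0.round(3).tolist(),monitor.read_state()["clock"])
for t in("bar","mat","mount","loop"):
    print(t,[(np.round(r["rect"]).astype(int).tolist(),round(r["p"],2),onz(w,*r["rect"][:2],{"bar":16,"mat":3,"mount":40,"loop":73}[t]).round(1)) for r in find_in(w,t)[:4]])
```

```text
[499.48687702  98.91289561 199.87984683] [[0.001, 1.0, -0.0], [1.0, -0.001, -0.0], [-0.0, -0.0, -1.0]] 3.45
bar [([187, 462, 32, 26], 0.71, array([ 338.7, -204.1,   16. ])), ([94, 61, 163, 122], 0.71, array([294.3, 248.8,  16. ])), ([355, 315, 27, 122], 0.65, array([540.6,  -6.6,  16. ]))]
mat [([350, 302, 129, 150], 0.76, array([536.3,   3.6,   3. ]))]
mount [([298, 82, 103, 93], 0.85, array([482.7, 226.7,  40. ]))]
loop [([294, 69, 49, 47], 0.74, array([481.9, 231.6,  73. ])), ([297, 82, 102, 92], 0.23, array([483.6, 222.4,  73. ]))]
```

View pics/w1.png

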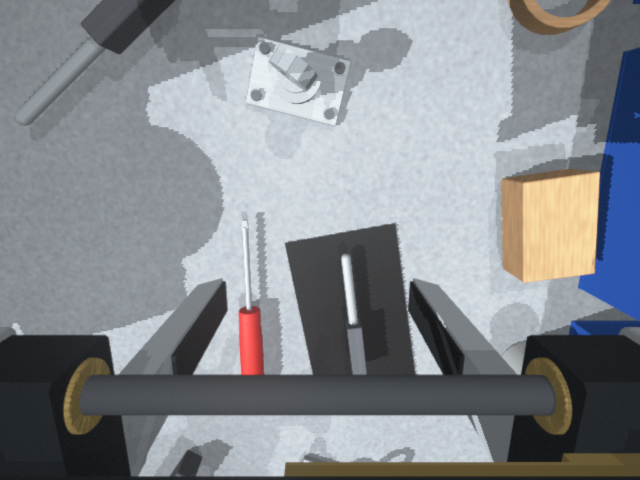

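The wrist picture shows the mat at about (350,300), with the bar's rod tip at (346,256) and its block from row 325 down. The eye's plate is at (298,82), its long side running right and slightly down. The loop at (294,69) has its long side running right and down by about 30°, so the hole points up-right. I'll compute the bar's axis next.

Run:
```python
from h import *
w=imaging.camera("wrist")
b=[r for r in trace(w,"bar") if abs(r["rect"][0]-353)<25][0]
m=b["region"];ys,xs=np.nonzero(m);print(b["rect"],b["p"],len(xs))
P=np.array([onz(w,x,y,16)[:2] for x,y in zip(xs,ys)])
c=P.mean(0);u,s,vt=np.linalg.svd(P-c,full_matrices=False);d=vt[0]*np.sign(vt[0][1])
t=(P-c)@d;print("c",c,"yaw",np.degrees(np.arctan2(d[1],d[0])),"tip",c+d*t.max(),"len",np.ptp(t))
for y in(265,285,300,315,330,345,360,370):
    r=np.nonzero(m[y])[0]; print(y,r.min(),r.max(),onz(w,(r.min()+r.max())/2,y,16).round(1))
for y in range(255,375,3):
    r=np.nonzero(m[y])[0]
    if len(r): print(y,w["img"][y,int(r.mean())].tolist(),end=" ")
print()
for uv in((262,45),(350,65),(336,122),(247,105)):print(uv,onz(w,*uv,8).round(1))
save(w,"w2.png")
cv2.imwrite("pics/c1.png",np.hstack([cv2.resize(w["img"][20:140,230:370,::-1],None,fx=4,fy=4,interpolation=cv2.INTER_CUBIC)]))
```

```text
[353.6, 315.1, 28.9, 120.9] 0.65 1499
c [539.21945947 -13.93211575] yaw 97.49482539826381 tip [528.92059545  64.35015489] len 147.45548605744943
265 342 351 [530.8  50.9  16. ]
285 344 354 [533.9  28.3  16. ]
300 346 355 [535.9  10.9  16. ]
315 348 356 [538.   -6.9  16. ]
330 347 361 [540.6 -25.   16. ]
345 349 363 [543.3 -43.6  16. ]
360 351 365 [546.  -62.7  16. ]
370 352 366 [547.5 -75.6  16. ]
255 [166, 175, 181] 258 [225, 233, 237] 261 [221, 229, 234] 264 [226, 233, 237] 267 [216, 224, 229] 270 [223, 230, 234] 273 [228, 235, 239] 276 [218, 226, 230] 279 [224, 231, 235] 282 [228, 235, 240] 285 [219, 226, 232] 288 [225, 232, 236] 291 [228, 234, 239] 294 [229, 236, 240] 297 [226, 233, 237] 300 [229, 235, 240] 303 [230, 237, 241] 306 [227, 234, 238] 309 [228, 234, 239] 312 [223, 231, 235] 315 [228, 235, 238] 318 [228, 235, 239] 321 [196, 207, 214] 324 [89, 93, 96] 327 [75, 77, 80] 330 [132, 134, 141] 333 [132, 134, 142] 336 [131, 134, 141] 339 [131, 134, 142] 342 [130, 134, 141] 345 [132, 135, 143] 348 [131, 135, 142] 351 [130, 133, 140] 354 [133, 136, 144] 357 [131, 135, 143] 360 [130, 134, 143] 363 [130, 132, 141] 366 [131, 132, 142] 369 [130, 134, 142] 372 [131, 134, 142] 
(262, 45) [448.8 263.6   8. ]
(350, 65) [531.1 246.4   8. ]
(336, 122) [518.5 195.3   8. ]
(247, 105) [432.2 211.1   8. ]
```

View pics/c1.png

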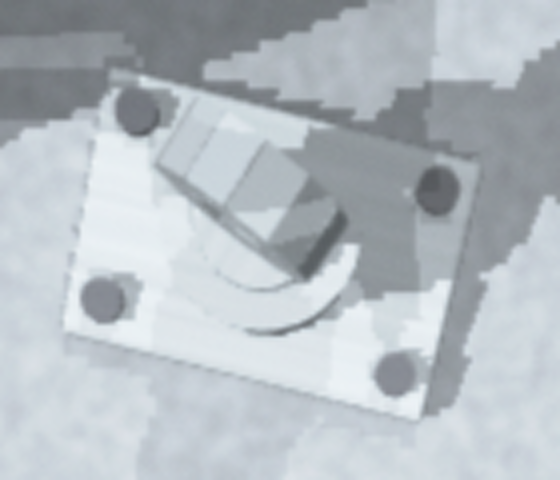

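Plate centre is about (483,229) with yaw about -12°. The hole axis is at about +52°, and the bar's origin is about (543,-48) with yaw 97°. Next I go above the bar for a closer check.

arm_command:
  steps:
    - [0.5,-50,15,30,-3]
    - [0.5,-100,30,70,-7.1]
    - [0.5,-142,43,110,-7.1]
    - [0.5,-142,43,110,-7.1]
    - [0.5,-142,43,110,-7.1]

```text
clock: 4.38
eef_pos: [543.0, -42.2, 90.5]
eef_rot: [3.141, 0.0, 1.694]
wrist_force: [0.5, -0.8, -0.0]
finger_gap: 48.8
finger_force: 0.0
```

```bash
cat > barm.py <<'E'
from h import *
def bar(w,z0):
    "rod edges and tip from the bar's mask; z0 = height of the bar's underside"
    p,R0=tool()
    L=trace(w,"bar"); L.sort(key=lambda r:np.hypot(r["rect"][0]-320,r["rect"][1]-270)); b=L[0]
    print("p",b["p"],np.round(b["rect"]))
    m=b["region"];rows=np.nonzero(m.any(1))[0]
    wd={y:np.ptp(np.nonzero(m[y])[0])+1 for y in rows}
    print("rows",rows.min(),rows.max(),"widths",[int(wd[y]) for y in rows[::6]])
    print("grey",[int(w["img"][y,int(np.nonzero(m[y])[0].mean())].mean()) for y in rows[::4]])
    return m,rows
E
python3 - <<'E'
from barm import *
w=imaging.camera("wrist");p,R0=tool();print(p,R0[:,0])
m,rows=bar(w,3)
for y in rows[6::10]:
    r=np.nonzero(m[y])[0];print(y,r.min(),r.max(),onz(w,r.mean(),y,16).round(1),onz(w,r.mean(),y,29).round(1))
print("TCP px",pix(w,[p[0],p[1],24]),"pred tip",pix(w,[543-13.6,-48+109,16]))
save(w,"w3.png")
E
```

```text
[543.1884131  -41.78331988  90.96530341] [-1.23901610e-01  9.92294465e-01 -2.92384209e-04]
p 0.82 [317. 196.  24. 202.]
rows 94 296 widths [6, 14, 15, 15, 14, 15, 14, 14, 14, 14, 14, 14, 14, 14, 14, 15, 16, 15, 14, 14, 23, 24, 24, 23, 23, 23, 23, 23, 22, 22, 22, 22, 22, 22]
grey [146, 237, 247, 247, 234, 232, 232, 227, 242, 247, 248, 248, 248, 248, 248, 249, 249, 249, 249, 249, 249, 250, 245, 250, 250, 250, 245, 246, 246, 228, 111, 149, 155, 154, 154, 155, 154, 155, 155, 155, 156, 155, 155, 156, 155, 154, 157, 155, 156, 156, 156]
100 309 322 [529.2  60.7  16. ] [529.4  59.3  29. ]
110 308 322 [529.6  54.4  16. ] [529.8  53.3  29. ]
120 309 323 [531.1  48.1  16. ] [531.2  47.4  29. ]
130 309 322 [531.5  41.7  16. ] [531.7  41.2  29. ]
140 309 322 [532.3  35.1  16. ] [532.4  35.   29. ]
150 309 322 [533.2  28.5  16. ] [533.2  28.7  29. ]
160 309 322 [534.   21.8  16. ] [534.   22.4  29. ]
170 309 322 [534.8  15.1  16. ] [534.8  15.9  29. ]
180 309 323 [536.    8.2  16. ] [535.9   9.4  29. ]
190 308 323 [536.5   1.2  16. ] [536.4   2.7  29. ]
200 309 323 [537.7  -5.8  16. ] [537.5  -4.   29. ]
210 307 325 [538.6 -13.   16. ] [538.4 -10.8  29. ]
220 304 327 [539.1 -20.3  16. ] [538.9 -17.7  29. ]
230 304 327 [540.  -27.7  16. ] [539.7 -24.7  29. ]
240 305 327 [541.3 -35.1  16. ] [541.  -31.8  29. ]
250 305 327 [542.3 -42.7  16. ] [541.8 -39.   29. ]
260 305 327 [543.2 -50.4  16. ] [542.7 -46.4  29. ]
270 306 327 [544.5 -58.2  16. ] [544.  -53.7  29. ]
280 306 327 [545.5 -66.1  16. ] [544.9 -61.3  29. ]
290 306 327 [546.5 -74.1  16. ] [545.9 -68.9  29. ]
TCP px [317.40525335 251.9696043 ] pred tip [315.83417646  99.56747928]
```

View pics/w3.png

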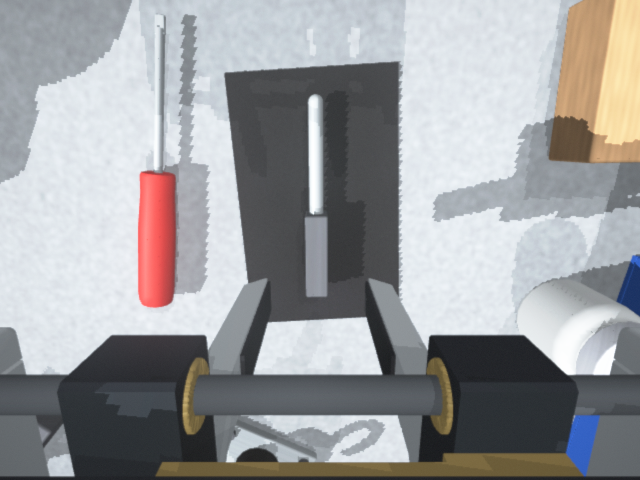

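The picture shows the bar centred under the fingers, with its tip at (316,94) and its block spanning rows 215–296 (60 mm at z=29, as it should be). The mat spans (225,72) to (400,318). Now I grasp and lift.

arm_command:
  steps:
    - [0.5,1,-0.5,20,0]
    - [0.5,2,-1,45,0]
    - [0.5,3,-1,62,0]
    - [0.5,3,-1,66,0]
    - [0.5,3,-1,66,0]
    - [0.0,3,-1,66,0]
    - [0.0,3,-1,66,0]
    - [0.0,3,-1,66,0]
    - [0.0,3,-1,66,0]
    - [0.0,3,-1,66,0]
  force: 50

```text
clock: 5.72
eef_pos: [541.5, -39.5, 23.9]
eef_rot: [3.142, 0.0, 1.695]
wrist_force: [-0.1, -0.6, 0.4]
finger_gap: 1.8
finger_force: 0.0
```

Run:
```python
from h import *
w=imaging.camera("wrist");print(monitor.read_state()["finger_gap"]);save(w,"w4.png")
```

```text
0.7074017894660235
```

View pics/w4.png

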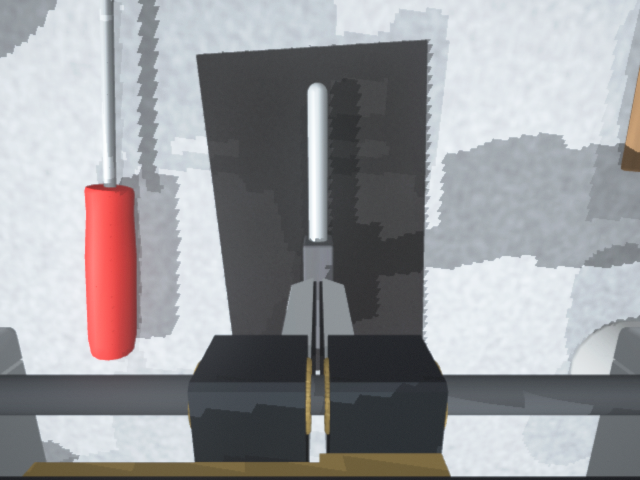

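The fingers have closed on nothing: the tips, at row 282, stand over the block, not beside it. I'll triangulate the heights from the two wrist views before going lower.

Run:
```python
from h import *
w=imaging.camera("wrist");p,R0=tool();print(p)
V=np.array(w["view"]);print("cam in tool",R0.T@(-V[:3,:3].T@V[:3,3]-p), (R0.T@V[:3,:3].T).round(3).tolist())
import cv2
i3=cv2.imread("pics/w3.png");i4=w["img"]
# camera of w3: same mount, tool there
c3=dict(mtx=w["mtx"]);T=np.eye(4);R3=R.from_euler("xyz",[3.14159,0,1.694]).as_matrix();p3=np.array([543.188,-41.783,90.965])
Rc=R3@(R0.T@V[:3,:3].T);o=p3+R3@(R0.T@(-V[:3,:3].T@V[:3,3]-p))
v=np.eye(4);v[:3,:3]=Rc.T;v[:3,3]=-Rc.T@o;c3["view"]=v
g3=i3.mean(2);g4=i4.mean(2)
print("col w3",[(y,int(g3[y,316])) for y in list(range(90,99))+list(range(206,220))])
print("col w4",[(y,int(g4[y,318])) for y in list(range(79,88))+list(range(228,290,2))])
for n,a,b in(("tip",(316,94.5),(317,83)),("matTL",(225,72),(197,55)),("matTR",(400,62),(428,40))):
    m=meet(ray(c3,*a),ray(w,*b));print(n,m[0].round(1),m[1].round(1))
```

```text
[541.47141051 -39.51028708  23.85151988]
cam in tool [ 7.49956383e+01  2.73208881e-02 -1.91372690e+02] [[-0.0, -0.966, -0.259], [1.0, -0.0, 0.0], [-0.0, -0.259, 0.966]]
col w3 [(90, 73), (91, 72), (92, 72), (93, 80), (94, 134), (95, 174), (96, 199), (97, 218), (98, 230), (206, 246), (207, 244), (208, 232), (209, 228), (210, 228), (211, 221), (212, 175), (213, 152), (214, 111), (215, 85), (216, 104), (217, 130), (218, 149), (219, 156)]
col w4 [(79, 69), (80, 69), (81, 72), (82, 100), (83, 149), (84, 174), (85, 186), (86, 198), (87, 208), (228, 226), (230, 226), (232, 226), (234, 226), (236, 226), (238, 188), (240, 150), (242, 92), (244, 75), (246, 112), (248, 132), (250, 134), (252, 134), (254, 135), (256, 133), (258, 134), (260, 134), (262, 133), (264, 133), (266, 133), (268, 133), (270, 134), (272, 134), (274, 134), (276, 134), (278, 134), (280, 130), (282, 80), (284, 75), (286, 74), (288, 73)]
tip [5.286e+02 6.650e+01 2.000e-01] 0.8
matTL [463.7  73.   -1.3] 1.1
matTR [586.3  97.6 -12.7] 0.6
```

arm_command:
  steps:
    - [0.5,0,0,-3,0]
    - [0.5,0,0,-3,0]
    - [0.5,0,0,-3,0]
    - [0.5,0,0,0,0]
    - [0.5,0,0,6,0]
    - [0.5,0,0,12,0]
    - [0.5,0,0,16,0]
    - [0.5,0,0,16,0]

```text
clock: 6.82
eef_pos: [541.3, -39.4, 7.4]
eef_rot: [-3.141, -0.0, 1.695]
wrist_force: [-0.4, 0.1, -0.9]
finger_gap: 47.4
finger_force: 0.0
```

arm_command:
  steps:
    - [0.5,0,0,2,0]
    - [0.5,0,0,4,0]
    - [0.5,0,0,6,0]
    - [0.5,0,0,6,0]

```text
clock: 7.32
eef_pos: [541.4, -39.5, 1.7]
eef_rot: [-3.141, -0.0, 1.695]
wrist_force: [-0.2, 0.3, 0.5]
finger_gap: 47.0
finger_force: 0.0
```

Run:
```python
from h import *
w=imaging.camera("wrist");save(w,"w5.png");s=monitor.read_state();print(s["eef_pos"],s["wrist_force"])
g=w["img"].mean(2);print([(y,int(g[y,318])) for y in range(75,350,4)])
```

```text
[541.41176916 -39.5033257    1.80262269] [-0.34323306 -0.19266012  0.02351082]
[(75, 155), (79, 207), (83, 225), (87, 227), (91, 227), (95, 228), (99, 228), (103, 228), (107, 228), (111, 227), (115, 228), (119, 228), (123, 228), (127, 228), (131, 228), (135, 228), (139, 228), (143, 228), (147, 228), (151, 228), (155, 228), (159, 228), (163, 228), (167, 228), (171, 228), (175, 228), (179, 228), (183, 228), (187, 228), (191, 228), (195, 230), (199, 246), (203, 246), (207, 246), (211, 234), (215, 228), (219, 227), (223, 227), (227, 228), (231, 228), (235, 244), (239, 247), (243, 247), (247, 228), (251, 155), (255, 77), (259, 124), (263, 157), (267, 156), (271, 156), (275, 113), (279, 110), (283, 113), (287, 111), (291, 111), (295, 112), (299, 113), (303, 110), (307, 110), (311, 110), (315, 117), (319, 155), (323, 156), (327, 154), (331, 156), (335, 155), (339, 157), (343, 156), (347, 155)]
```

View pics/w5.png

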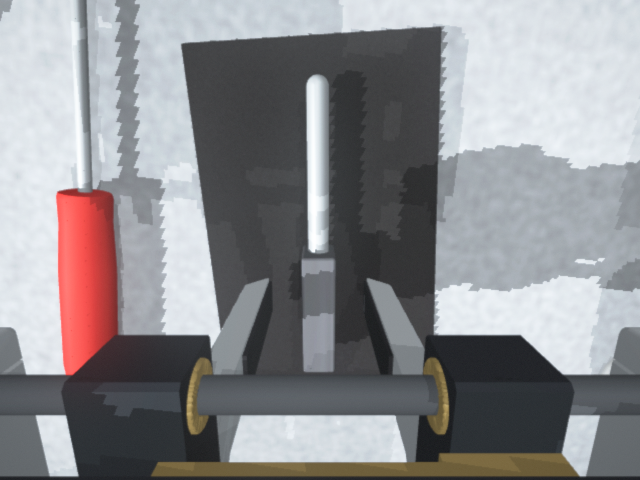

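The picture shows the block's top (front edge at row 257, 32 px wide) at the same depth as the fingertips (row 281). The fingers therefore reach less far than the reported TCP suggests, and about 20 mm remain. I'll descend with force checks.

arm_command:
  steps:
    - [0.5,0,0,3,0]
    - [0.5,0,0,6,0]
    - [0.5,0,0,9,0]
    - [0.5,0,0,12,0]
    - [0.5,0,0,14,0]
    - [0.5,0,0,14,0]

```text
clock: 8.12
eef_pos: [541.6, -39.5, -8.7]
eef_rot: [3.141, 0.0, 1.695]
wrist_force: [-24.5, 1.4, 52.5]
finger_gap: 47.1
finger_force: 26.1
```

arm_command:
  steps:
    - [0.5,0,0,1.5,0]
    - [0.5,0,0,3,0]
    - [0.5,0,0,3,0]

```text
clock: 8.5
eef_pos: [541.8, -39.6, -9.0]
eef_rot: [3.141, 0.0, 1.695]
wrist_force: [-42.4, 3.9, 91.6]
finger_gap: 46.8
finger_force: 45.7
```

arm_command:
  steps:
    - [0.5,0,0,-4,0]
    - [0.5,0,0,-9,0]
    - [0.5,0,0,-9,0]

```text
clock: 8.88
eef_pos: [541.6, -39.5, -6.1]
eef_rot: [3.141, 0.0, 1.695]
wrist_force: [-0.2, -0.3, 0.7]
finger_gap: 47.1
finger_force: 0.0
```

arm_command:
  steps:
    - [0,0,0,0,0]
    - [0,0,0,0,0]
    - [0,0,0,0,0]
    - [0,0,0,0,0]
    - [0,0,0,0,0]
  force: 50

```text
clock: 9.5
eef_pos: [541.4, -39.5, -6.3]
eef_rot: [-3.141, -0.0, 1.695]
wrist_force: [-0.6, -0.1, -1.6]
finger_gap: 15.7
finger_force: 50.0
```

arm_command:
  steps:
    - [0,0,0,-8,0]
    - [0,0,0,-25,0]
    - [0,0,0,-50,0]
    - [0,0,0,-90,0]
    - [0,0,0,-110,0]
    - [0,0,0,-110,0]

```text
clock: 10.25
eef_pos: [542.3, -39.6, 106.1]
eef_rot: [3.138, 0.001, 1.695]
wrist_force: [0.3, 0.1, -2.5]
finger_gap: 15.4
finger_force: 50.0
```

Run:
```python
from barm import *
w=imaging.camera("wrist");save(w,"w6.png");p,R0=tool();s=monitor.read_state();print(p,s["eef_rot"],s["finger_gap"],s["finger_force"],s["moment"])
V=np.array(w["view"])
m,rows=bar(w,0)
for y in rows[6::12]:
    r=np.nonzero(m[y])[0];print(y,r.min(),r.max())
# mat corners and eye seen from here
g=cv2.cvtColor(w["img"],cv2.COLOR_RGB2HSV)
for r in trace(w,"mat")[:2]:
    k=max(cv2.findContours(r["region"].astype(np.uint8),cv2.RETR_EXTERNAL,cv2.CHAIN_APPROX_NONE)[0],key=cv2.contourArea)
    q=cv2.approxPolyDP(k,6,True)[:,0];print(r["p"],[(a.tolist(),onz(w,*a,-27).round(0)[:2].tolist()) for a in q])
for t in("loop","mount"): print(t,[(np.round(r["rect"]),round(r["p"],2)) for r in find_in(w,t)[:2]])
```

```text
[541.59659957 -39.51415962 104.57530408] [3.14022431e+00 3.71959866e-04 1.69469398e+00] 15.964378838218087 49.9989777803421 [-0.06862291 -0.10755535 -0.07948632]
p 0.59 [321. 223.  36. 304.]
rows 71 374 widths [8, 20, 24, 24, 24, 24, 23, 23, 24, 24, 23, 23, 23, 23, 22, 22, 22, 22, 22, 22, 22, 22, 22, 22, 22, 22, 22, 22, 22, 21, 31, 33, 35, 36, 36, 36, 36, 36, 34, 33, 34, 34, 34, 34, 34, 34, 34, 34, 34, 34, 34]
grey [172, 210, 230, 233, 233, 234, 233, 234, 233, 227, 233, 233, 233, 233, 233, 232, 232, 232, 231, 231, 231, 232, 232, 231, 231, 232, 232, 231, 231, 230, 230, 231, 231, 231, 229, 230, 230, 230, 229, 229, 228, 228, 229, 229, 228, 229, 228, 83, 94, 133, 134, 134, 132, 135, 148, 111, 112, 113, 111, 111, 111, 111, 110, 113, 112, 136, 143, 143, 143, 143, 143, 144, 143, 142, 143, 143]
77 308 327
89 306 329
101 306 329
113 306 328
125 306 329
137 306 328
149 306 328
161 307 328
173 307 328
185 307 328
197 307 328
209 307 328
221 307 328
233 307 328
245 307 327
257 301 333
269 300 335
281 300 335
293 300 335
305 301 333
317 301 334
329 301 334
341 301 334
353 301 334
365 301 334
0.76 [([330, 75], [537.0, 90.0]), ([328, 221], [551.0, -29.0]), ([336, 275], [565.0, -78.0]), ([359, 286], [588.0, -86.0]), ([367, 310], [599.0, -109.0]), ([390, 309], [620.0, -106.0]), ([392, 73], [586.0, 97.0])]
loop [(array([301., 447.,  34.,  35.]), 0.43)]
mount []
```

The bar is held (gap 16 mm, 50 N). Bar resting on the mat (rod axis at 16) corresponds to reported z = -6, so the rod is at loop height when the reported z is about 51. I now carry it over to the far side of the eye, facing the hole axis.

arm_command:
  steps:
    - [0,25,5,0,-9]
    - [0,50,10,0,-18]
    - [0,75,14,0,-27]
    - [0,100,19,0,-36]
    - [0,125,24,0,-45]
    - [0,150,29,0,-54]
    - [0,175,34,0,-63]
    - [0,200,38,0,-72]
    - [0,225,43,0,-81]
    - [0,250,48,0,-90]
    - [0,275,53,0,-99]
    - [0,300,58,0,-108]
    - [0,325,62,0,-117]
    - [0,350,67,0,-126]
    - [0,370,71,0,-135]
    - [0,370,71,0,-135]
    - [0,370,71,0,-135]
    - [0,370,71,0,-135]

```text
clock: 12.75
eef_pos: [566.3, 335.7, 103.7]
eef_rot: [3.142, -0.0, -2.235]
wrist_force: [0.1, -0.1, -2.8]
finger_gap: 15.6
finger_force: 50.0
```

Run:
```python
from h import *
w=imaging.camera("wrist");save(w,"w7.png");p,R0=tool();s=monitor.read_state();print(p,s["eef_rot"],s["finger_gap"],s["clock"])
for t in("loop","mount","bar"): print(t,[(np.round(r["rect"]).tolist(),round(r["p"],2)) for r in find_in(w,t)[:2]])
print("pred loop px",pix(w,[483,229,73]))
```

```text
[566.29987965 335.74294635 103.8287502 ] [ 3.14155497e+00 -1.93771818e-04 -2.23433498e+00] 15.356762627407841 12.8
loop [([324.0, 35.0, 72.0, 70.0], 0.64), ([324.0, 44.0, 71.0, 82.0], 0.15)]
mount [([323.0, 65.0, 151.0, 129.0], 0.86)]
bar [([542.0, 30.0, 76.0, 58.0], 0.82)]
pred loop px [317.54765582  28.19036761]
```

View pics/w7.png

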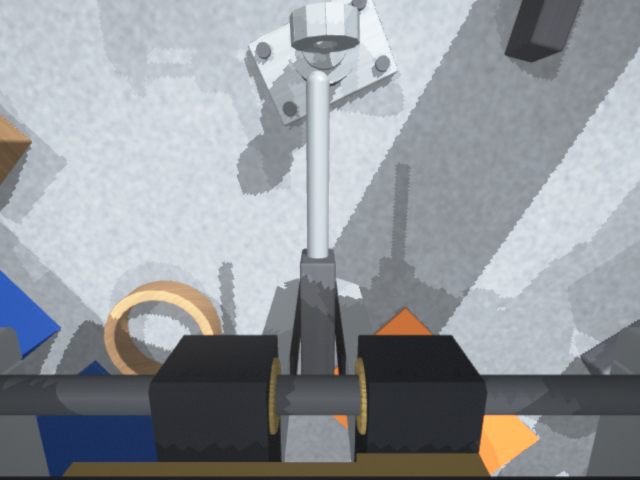

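The picture shows the rod pointing at the loop: tip at (318,71), loop at (324,35) with its face square to the rod, about 4 mm to image right (tool +y). Next I lower to loop height with that correction.

arm_command:
  steps:
    - [0,0,4,10,0]
    - [0,0,4,25,0]
    - [0,0,4,40,0]
    - [0,0,4,52.5,0]
    - [0,0,4,52.5,0]
    - [0,0,4,52.5,0]

```text
clock: 13.7
eef_pos: [563.3, 339.0, 51.8]
eef_rot: [-3.141, 0.001, -2.232]
wrist_force: [0.1, -0.0, -2.3]
finger_gap: 15.5
finger_force: 50.0
```

Run:
```python
from h import *
w=imaging.camera("wrist");save(w,"w8.png");p,R0=tool();s=monitor.read_state();print(p,s["eef_rot"],s["wrist_force"],s["moment"])
for t in("loop","mount"):
  for r in trace(w,t)[:2]:
    m=r["region"];ys,xs=np.nonzero(m);print(t,np.round(r["rect"]),r["p"],xs.min(),xs.max(),ys.min(),ys.max())
g=w["img"].astype(int).mean(2)
for y in range(40,140,10):
    print(y,[int(v) for v in g[y,250:400:5]])
cv2.imwrite("pics/c8.png",cv2.resize(w["img"][:180,200:450,::-1],None,fx=3.2,fy=3.2,interpolation=cv2.INTER_CUBIC))
```

```text
[563.3538699  339.04255571  51.95776483] [-3.14120812e+00  8.90031092e-04 -2.23235392e+00] [ 0.41963556 -0.27903555 -2.45823714] [ 0.12327631 -0.08576658 -0.02022298]
loop [316.  23.  94.  46.] 0.72 271 363 0 47
loop [319. 223.  37. 308.] 0.16 300 336 70 375
mount [317.  61. 185. 122.] 0.76 224 409 0 119
40 [228, 228, 229, 231, 233, 167, 163, 165, 165, 167, 99, 132, 133, 131, 130, 134, 197, 115, 206, 204, 203, 204, 203, 206, 204, 201, 203, 136, 135, 140]
50 [233, 231, 231, 230, 164, 163, 162, 143, 164, 165, 166, 167, 144, 138, 136, 137, 203, 204, 202, 204, 170, 200, 203, 206, 204, 203, 131, 79, 129, 130]
60 [229, 227, 215, 165, 167, 166, 166, 168, 162, 84, 168, 165, 164, 151, 151, 203, 208, 203, 62, 196, 204, 204, 201, 203, 201, 205, 190, 154, 173, 114]
70 [230, 171, 168, 167, 166, 163, 165, 167, 167, 164, 165, 128, 61, 103, 98, 66, 132, 132, 198, 203, 201, 204, 204, 204, 150, 103, 116, 132, 134, 152]
80 [138, 164, 162, 169, 166, 165, 165, 165, 162, 164, 166, 159, 183, 224, 243, 214, 134, 203, 204, 203, 139, 104, 112, 114, 122, 176, 175, 196, 197, 195]
90 [146, 136, 164, 165, 151, 104, 152, 166, 167, 166, 162, 155, 175, 221, 222, 206, 130, 113, 113, 112, 123, 175, 177, 178, 171, 184, 179, 191, 193, 195]
100 [151, 152, 131, 165, 98, 98, 97, 128, 162, 163, 166, 169, 176, 221, 222, 207, 155, 174, 174, 181, 184, 180, 181, 185, 183, 172, 171, 201, 200, 196]
110 [141, 136, 138, 135, 162, 163, 159, 152, 102, 111, 115, 116, 175, 221, 222, 207, 200, 209, 207, 207, 203, 203, 202, 200, 203, 200, 197, 216, 201, 213]
120 [139, 139, 136, 138, 131, 138, 113, 117, 144, 144, 140, 136, 174, 219, 222, 206, 212, 213, 211, 207, 208, 205, 204, 202, 200, 208, 204, 214, 213, 217]
130 [139, 140, 143, 138, 142, 143, 144, 140, 140, 139, 142, 141, 174, 220, 223, 208, 221, 222, 223, 222, 221, 215, 218, 219, 203, 208, 209, 216, 215, 217]
```

View pics/c8.png

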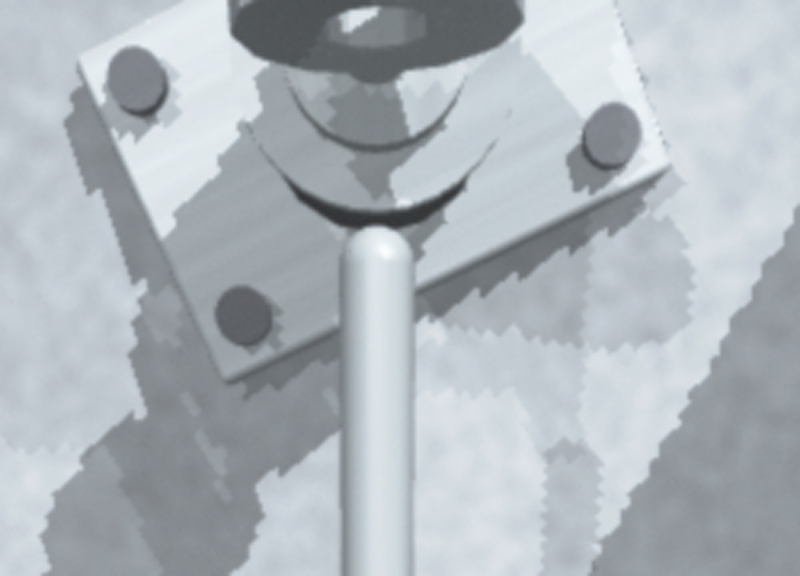

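The crop shows the rod in line with the loop: rod centre at column 377 of the crop, loop and hole centre at 377. I'll check the height relation by scale, using the plate edges (60/90 mm) against the mat's 120 mm edge.

Run:
```python
from h import *
w=imaging.camera("wrist");K=np.array(w["mtx"])
# tool-axes ray directions scaled to unit tool z
M=np.array([[0,-.966,-.259],[1,0,0],[0,-.259,.966]])
def d(u,v):
    q=M@np.linalg.inv(K)@np.array([u,v,1]);return (q/q[2])[:2]
def D(a,b,L): return L/np.linalg.norm(d(*a)-d(*b))
c=lambda x,y:(200+x/3.2,y/3.2)
l,b,r=c(80,62),c(230,380),c(668,165)
print("plate plane z_t",D(l,b,60),D(b,r,90),"diag",D(l,r,108.17))
print("mat w5",D((182.5,44),(440.5,28),120)," w4",D((197,55),(428.5,40),120),"w3",D((225.5,73),(400,62),120))
i=cv2.cvtColor(cv2.imread("pics/w7.png"),cv2.COLOR_BGR2GRAY)
print("w7 plate",D((249,46),(288,125),60),D((288,125),(398,74),90))
print("dist loop-rod tip along x", d(318,23),d(318,71))
# rod width via gradient peaks
def width(img,y):
    g=np.gradient(cv2.GaussianBlur(img,(3,3),0)[y].astype(float)); return 300+np.argmax(np.abs(g[300:316])),320+np.argmax(np.abs(g[320:338]))
g=w["img"].mean(2).astype(np.float32)
for y in(85,100,120,150,180,210,240): print(y,width(g,y),end=" ")
```

```text
plate plane z_t 241.33910186692373 241.58131154249367 diag 240.972297243265
mat w5 192.34270151082796  w4 212.79254086628453 w3 278.76296019434096
w7 plate 293.6344083595979 300.3937301301241
dist loop-rod tip along x [0.28143366 0.00163025] [0.17564107 0.00168026]
85 (np.int64(308), np.int64(330)) 100 (np.int64(309), np.int64(331)) 120 (np.int64(308), np.int64(329)) 150 (np.int64(306), np.int64(329)) 180 (np.int64(306), np.int64(329)) 210 (np.int64(306), np.int64(329)) 240 (np.int64(306), np.int64(329))
```

Heights agree within a few mm between scale and kinematics, so I go with kinematics, 0.8 mm lower. Now a careful insertion.

arm_command:
  steps:
    - [0,8,0,0.8,0]
    - [0,18,0,0.8,0]
    - [0,22,0,0.8,0]
    - [0,26,0,0.8,0]
    - [0,28,0,0.8,0]
    - [0,28,0,0.8,0]

```text
clock: 14.65
eef_pos: [545.8, 316.8, 50.6]
eef_rot: [-3.142, 0.0, -2.232]
wrist_force: [0.5, -0.1, -2.8]
finger_gap: 15.4
finger_force: 50.0
```

arm_command:
  steps:
    - [0,3,0,0,0]
    - [0,6,0,0,0]
    - [0,6,0,0,0]

```text
clock: 15.02
eef_pos: [542.0, 311.9, 50.6]
eef_rot: [3.142, -0.0, -2.232]
wrist_force: [-0.6, -0.6, -1.3]
finger_gap: 15.5
finger_force: 50.0
```

arm_command:
  steps:
    - [0,5,0,0,0]
    - [0,10,0,0,0]
    - [0,15,0,0,0]
    - [0,20,0,0,0]
    - [0,25,0,0,0]
    - [0,30,0,0,0]
    - [0,35,0,0,0]
    - [0,35,0,0,0]

```text
clock: 16.02
eef_pos: [520.5, 284.2, 50.6]
eef_rot: [3.142, -0.0, -2.232]
wrist_force: [0.2, -0.2, -2.2]
finger_gap: 15.7
finger_force: 50.0
```

Run:
```python
from h import *
w=imaging.camera("wrist");save(w,"w9.png");s=monitor.read_state();print(s["eef_pos"],s["eef_rot"],s["wrist_force"],s["moment"])
for t in("loop","mount","bar"):
  for r in trace(w,t)[:2]: print(t,np.round(r["rect"]),r["p"])
cv2.imwrite("pics/c9.png",cv2.resize(w["img"][:300,180:460,::-1],None,fx=2,fy=2))
```

```text
[520.65573338 284.37981369  50.62303456] [-3.14157308e+00  8.69056521e-05 -2.23246379e+00] [ 0.27934254  0.22889745 -2.56017195] [ 0.13602578 -0.09338794  0.02743822]
loop [316. 162.  88.  49.] 0.75
mount [317. 157. 171. 156.] 0.97
bar [319. 222.  36. 305.] 0.9
bar [583.  84. 112. 166.] 0.78
```

View pics/c9.png

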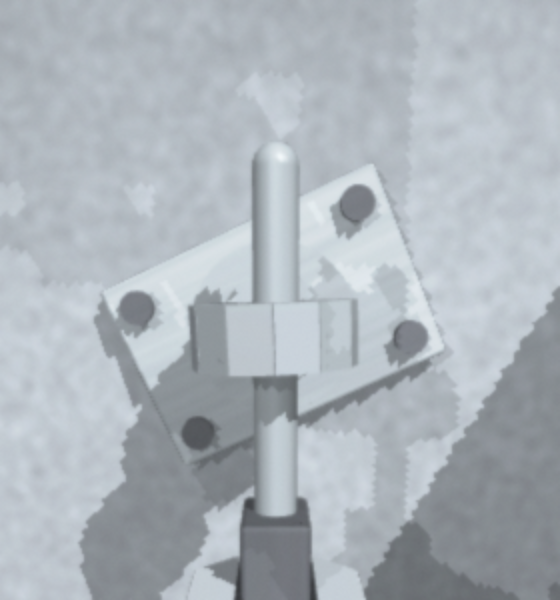

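The crop shows the rod through the loop, the loop at (274,337) square to the rod and the tip well past it. The lever arm is about 65 mm and the eye axis is near (480,233). Step 1 is met. Next I swing the bar clockwise about the eye (positive turn), gently.

arm_command:
  steps:
    - [0,0.1,-3.4,0,3]
    - [0,0.4,-6.8,0,6]
    - [0,0.8,-10.2,0,9]
    - [0,1.4,-13.6,0,12]
    - [0,2.2,-17,0,15]
    - [0,3.2,-20.2,0,18]
    - [0,4.4,-23.5,0,21]
    - [0,5.7,-26.6,0,24]
    - [0,7.1,-29.7,0,27]
    - [0,8.8,-32.8,0,30]
    - [0,10.6,-35.7,0,33]
    - [0,12.5,-38.5,0,36]
    - [0,12.5,-38.5,0,36]

```text
clock: 17.85
eef_pos: [543.5, 250.8, 50.5]
eef_rot: [-3.141, 0.0, -2.86]
wrist_force: [1.4, -1.3, -2.5]
finger_gap: 16.0
finger_force: 50.0
```

```bash
cat > eye.py <<'E'
from h import *
E=np.array([480.4,232.7])
def look():
    s=monitor.read_state();p=np.array(s["eef_pos"]);F=np.array(s["wrist_force"]);m=np.array(s["moment"])
    r=p[:2]-E; rF=r[0]*F[1]-r[1]*F[0]
    yaw=np.degrees(s["eef_rot"][2]);xt=np.array([np.cos(np.radians(yaw)),np.sin(np.radians(yaw))])
    w=imaging.camera("wrist")
    print("F",F.round(2),"m",m.round(3),"rxF Nm",round(rF/1000,3),"yaw",yaw.round(1),"R",np.hypot(*r).round(1),"t",s["clock"])
    L=trace(w,"loop")
    for l in L[:2]:
        if 250<l["rect"][0]<390 and l["rect"][3]<120:
            k=max(cv2.findContours(l["region"].astype(np.uint8),cv2.RETR_EXTERNAL,cv2.CHAIN_APPROX_NONE)[0],key=cv2.contourArea)
            (c,sz,a)=cv2.minAreaRect(k)
            if sz[0]<sz[1]: a-=90
            a=(a+90)%180-90
            # image angle clockwise of the long side from image right = world cw, relative to the bar
            print("loop",np.round(c,1),np.round(sz,1),"cw rel bar",round(a,1),"hole yaw",round((yaw-a+180)%180,1))
E
python3 -c "
from eye import *
look()"
```

```text
F [ 1.4  -1.25 -2.47] m [-0.038 -0.24   0.156] rxF Nm -0.105 yaw -163.9 R 65.6 t 17.85
loop [315.9 163. ] [52.7 85.8] cw rel bar -13.3 hole yaw 29.4
```

arm_command:
  steps:
    - [0,0,-2.7,0,2]
    - [0,0.2,-5.6,0,4]
    - [0,0.4,-8.2,0,6]
    - [0,0.6,-10.5,0,8]
    - [0,1.0,-12.8,0,10]

```text
clock: 18.58
eef_pos: [545.9, 238.4, 50.6]
eef_rot: [3.141, 0.0, -3.038]
wrist_force: [-0.4, 4.1, -3.9]
finger_gap: 15.4
finger_force: 50.0
```

```bash
python3 -c "
from eye import *
look()"
```

```text
F [-0.36  4.11 -3.85] m [ 0.835 -0.181 -0.127] rxF Nm 0.271 yaw -174.0 R 65.8 t 18.575
loop [318.5 163.4] [53.5 87.5] cw rel bar -11.3 hole yaw 17.3
```

arm_command:
  steps:
    - [0,0,-2.3,0,2]
    - [0,0.2,-4.6,0,4]
    - [0,0.4,-6.8,0,6]
    - [0,0.6,-9.1,0,8]
    - [0,1.0,-11.4,0,10]

```text
clock: 19.3
eef_pos: [546.1, 226.8, 50.5]
eef_rot: [3.142, -0.0, 3.071]
wrist_force: [0.2, 5.0, -2.9]
finger_gap: 15.7
finger_force: 50.0
```

```bash
python3 -c "
from eye import *
look()"
```

```text
F [ 0.25  5.04 -2.9 ] m [ 0.994 -0.073 -0.097] rxF Nm 0.333 yaw 176.0 R 66.0 t 19.3
loop [318.4 162.9] [50.2 86.6] cw rel bar -14.9 hole yaw 10.9
```

arm_command:
  steps:
    - [0,0,-0.6,0,0.5]
    - [0,0,-1.1,0,1]

```text
clock: 19.65
eef_pos: [546.1, 225.8, 50.5]
eef_rot: [-3.142, -0.0, 3.056]
wrist_force: [-0.9, 4.0, -2.8]
finger_gap: 16.0
finger_force: 50.0
```

```bash
python3 -c "
from eye import *
look()"
```

```text
F [-0.91  3.98 -2.83] m [ 0.893 -0.058 -0.135] rxF Nm 0.255 yaw 175.1 R 66.0 t 19.65
loop [318.8 163.6] [51.3 86.3] cw rel bar -12.2 hole yaw 7.3
```

arm_command:
  steps:
    - [0,0,-1.1,0,1]
    - [0,0.1,-2.3,0,2]
    - [0,0.1,-2.9,0,2.5]

```text
clock: 20.12
eef_pos: [545.7, 222.9, 50.6]
eef_rot: [3.141, 0.0, 3.011]
wrist_force: [-0.1, 4.7, -3.9]
finger_gap: 15.4
finger_force: 50.0
```

```bash
python3 -c "
from eye import *
look()"
```

```text
F [-0.13  4.72 -3.92] m [ 0.893 -0.091 -0.131] rxF Nm 0.307 yaw 172.5 R 66.1 t 20.125
loop [318.4 163.3] [51.7 86.8] cw rel bar -12.3 hole yaw 4.9
```

arm_command:
  steps:
    - [0,0,-1.1,0,1]
    - [0,0.1,-2.3,0,2]
    - [0,0.1,-2.9,0,2.5]

```text
clock: 20.6
eef_pos: [545.3, 220.0, 50.6]
eef_rot: [3.142, 0.0, 2.968]
wrist_force: [1.1, 5.1, -3.3]
finger_gap: 15.8
finger_force: 50.0
```

```bash
python3 -c "
from eye import *
look()"
```

```text
F [ 1.07  5.11 -3.31] m [ 0.939 -0.134 -0.128] rxF Nm 0.345 yaw 170.0 R 66.1 t 20.6
loop [318.5 163.8] [50.7 85.3] cw rel bar -12.3 hole yaw 2.4
```

arm_command:
  steps:
    - [0,0,-1.1,0,1]
    - [0,0.1,-2.3,0,2]
    - [0,0.1,-2.9,0,2.5]

```text
clock: 21.08
eef_pos: [544.7, 217.2, 50.6]
eef_rot: [3.142, 0.0, 2.924]
wrist_force: [-0.2, 5.3, -3.8]
finger_gap: 15.7
finger_force: 50.0
```

```bash
python3 -c "
from eye import *
look()"
```

```text
F [-0.19  5.25 -3.78] m [ 0.955 -0.18  -0.122] rxF Nm 0.334 yaw 167.5 R 66.1 t 21.075
loop [319.1 163.8] [50.7 86.6] cw rel bar -11.6 hole yaw 179.1
```

arm_command:
  steps:
    - [0,0,-1.1,0,1]
    - [0,0.1,-2.3,0,2]
    - [0,0.1,-2.9,0,2.5]

```text
clock: 21.55
eef_pos: [544.0, 214.4, 50.6]
eef_rot: [3.141, 0.0, 2.881]
wrist_force: [0.1, 5.3, -3.4]
finger_gap: 15.3
finger_force: 50.0
```

```bash
python3 -c "
from eye import *
look()"
```

```text
F [ 0.12  5.3  -3.37] m [ 1.003 -0.182 -0.137] rxF Nm 0.339 yaw 165.0 R 66.2 t 21.55
```

arm_command:
  steps:
    - [0,0,-1.1,0,1]
    - [0,0.1,-2.3,0,2]
    - [0,0.1,-2.9,0,2.5]

```text
clock: 22.02
eef_pos: [543.1, 211.6, 50.6]
eef_rot: [3.141, 0.0, 2.837]
wrist_force: [-0.3, 5.9, -3.9]
finger_gap: 15.7
finger_force: 50.0
```

```bash
python3 -c "
from eye import *
look()"
```

```text
F [-0.34  5.92 -3.9 ] m [ 1.011 -0.241 -0.217] rxF Nm 0.364 yaw 162.6 R 66.2 t 22.025
loop [318.9 163.3] [51.8 86.8] cw rel bar -12.0 hole yaw 174.5
```

arm_command:
  steps:
    - [0,0,-1.1,0,1]
    - [0,0.1,-2.3,0,2]
    - [0,0.1,-2.9,0,2.5]

```text
clock: 22.5
eef_pos: [542.2, 208.9, 50.6]
eef_rot: [3.141, 0.0, 2.793]
wrist_force: [1.1, 4.7, -4.2]
finger_gap: 15.5
finger_force: 50.0
```

```bash
python3 -c "
from eye import *
look()"
```

```text
F [ 1.06  4.68 -4.22] m [ 0.979 -0.273 -0.166] rxF Nm 0.315 yaw 160.1 R 66.2 t 22.5
loop [318.9 163. ] [52.8 86.4] cw rel bar -12.0 hole yaw 172.0
```

arm_command:
  steps:
    - [0,0,-1.1,0,1]
    - [0,0.1,-2.3,0,2]
    - [0,0.1,-2.9,0,2.5]

```text
clock: 22.98
eef_pos: [541.1, 206.2, 50.6]
eef_rot: [3.141, 0.0, 2.75]
wrist_force: [0.4, 5.5, -3.2]
finger_gap: 15.8
finger_force: 50.0
```

```bash
python3 -c "
from eye import *
look()"
```

```text
F [ 0.44  5.53 -3.18] m [ 1.039 -0.285 -0.228] rxF Nm 0.347 yaw 157.5 R 66.2 t 22.975
loop [319.7 162.8] [53.  87.5] cw rel bar -12.7 hole yaw 170.3
```

arm_command:
  steps:
    - [0,0,-1.1,0,1]
    - [0,0.1,-2.3,0,2]
    - [0,0.1,-2.9,0,2.5]

```text
clock: 23.45
eef_pos: [539.9, 203.5, 50.6]
eef_rot: [3.141, 0.0, 2.706]
wrist_force: [0.7, 4.8, -3.6]
finger_gap: 15.8
finger_force: 50.0
```

```bash
python3 -c "
from eye import *
look()"
```

```text
F [ 0.72  4.79 -3.59] m [ 0.98  -0.37  -0.197] rxF Nm 0.306 yaw 155.0 R 66.2 t 23.45
loop [319.3 162.8] [51.4 86.6] cw rel bar -13.1 hole yaw 168.2
```

arm_command:
  steps:
    - [0,0,-1.1,0,1]
    - [0,0.1,-2.3,0,2]
    - [0,0.1,-2.9,0,2.5]

```text
clock: 23.92
eef_pos: [538.6, 200.9, 50.6]
eef_rot: [3.141, 0.0, 2.662]
wrist_force: [0.9, 5.4, -4.1]
finger_gap: 15.7
finger_force: 50.0
```

```bash
python3 -c "
from eye import *
look()"
```

```text
F [ 0.88  5.39 -4.07] m [ 0.969 -0.368 -0.261] rxF Nm 0.342 yaw 152.5 R 66.3 t 23.925
loop [319.  163.3] [51.4 85.7] cw rel bar -12.2 hole yaw 164.7
```

arm_command:
  steps:
    - [0,0,-1.1,0,1]
    - [0,0.1,-2.3,0,2]
    - [0,0.1,-2.9,0,2.5]

```text
clock: 24.4
eef_pos: [537.2, 198.5, 50.6]
eef_rot: [3.141, 0.0, 2.619]
wrist_force: [1.0, 5.1, -3.3]
finger_gap: 15.4
finger_force: 50.0
```

```bash
python3 -c "
from eye import *
look()"
```

```text
F [ 1.01  5.15 -3.28] m [ 0.989 -0.449 -0.159] rxF Nm 0.327 yaw 150.0 R 66.3 t 24.4
loop [318.8 162.9] [52.6 86.3] cw rel bar -12.2 hole yaw 162.2
```

arm_command:
  steps:
    - [0,0,-1.1,0,1]
    - [0,0.1,-2.3,0,2]
    - [0,0.1,-2.9,0,2.5]

```text
clock: 24.88
eef_pos: [535.7, 195.9, 50.6]
eef_rot: [3.141, 0.0, 2.575]
wrist_force: [1.1, 5.5, -3.3]
finger_gap: 15.6
finger_force: 50.0
```

```bash
python3 -c "
from eye import *
look()"
```

```text
F [ 1.05  5.48 -3.33] m [ 0.949 -0.463 -0.184] rxF Nm 0.342 yaw 147.5 R 66.4 t 24.875
loop [319.3 162.8] [50.8 84.8] cw rel bar -12.5 hole yaw 160.1
```

arm_command:
  steps:
    - [0,0,-1.1,0,1]
    - [0,0.1,-2.3,0,2]
    - [0,0.1,-2.9,0,2.5]

```text
clock: 25.35
eef_pos: [534.1, 193.6, 50.6]
eef_rot: [3.141, 0.0, 2.532]
wrist_force: [1.8, 6.1, -3.5]
finger_gap: 15.4
finger_force: 50.0
```

```bash
python3 -c "
from eye import *
look()"
```

```text
F [ 1.79  6.1  -3.46] m [ 1.068 -0.561 -0.105] rxF Nm 0.398 yaw 145.0 R 66.4 t 25.35
loop [319.2 163.5] [51.1 85.1] cw rel bar -13.0 hole yaw 158.0
```

arm_command:
  steps:
    - [0,0,-0.6,0,0.5]
    - [0,0,-1.1,0,1]
    - [0,0,-1.1,0,1]

```text
clock: 25.82
eef_pos: [533.5, 192.8, 50.6]
eef_rot: [3.141, 0.0, 2.514]
wrist_force: [1.4, 6.6, -4.7]
finger_gap: 16.1
finger_force: 50.0
```

```bash
python3 -c "
from eye import *
look()
look()"
```

```text
F [ 1.38  6.57 -4.71] m [ 1.107 -0.616 -0.156] rxF Nm 0.404 yaw 144.1 R 66.4 t 25.825
loop [318.8 162.4] [52.3 86.2] cw rel bar -14.7 hole yaw 158.8
F [ 1.65  6.59 -4.67] m [ 1.053 -0.559 -0.051] rxF Nm 0.416 yaw 144.1 R 66.4 t 25.925
loop [319.2 162.7] [51.4 86.8] cw rel bar -14.0 hole yaw 158.1
```

arm_command:
  steps:
    - [0,0,-0.6,0,0.5]
    - [0,0,-0.8,0,0.7]
    - [0,0,-0.8,0,0.7]

```text
clock: 26.4
eef_pos: [533.0, 192.2, 50.6]
eef_rot: [3.141, 0.0, 2.502]
wrist_force: [1.9, 7.3, -4.2]
finger_gap: 15.7
finger_force: 50.0
```

```bash
python3 -c "
from eye import *
T=[]
for i in range(6):
    imaging.camera('wrist');s=monitor.read_state();r=np.array(s['eef_pos'])[:2]-E;F=s['wrist_force'];T.append((r[0]*F[1]-r[1]*F[0])/1000+s['moment'][2])
print(np.round(T,3),np.mean(T))
look()"
```

```text
[0.27  0.308 0.277 0.386 0.281 0.403] 0.3207846514627401
F [ 2.32  6.03 -3.64] m [ 1.09  -0.626 -0.008] rxF Nm 0.411 yaw 143.4 R 66.4 t 26.7
loop [318.8 162.9] [52.8 86.6] cw rel bar -13.0 hole yaw 156.4
```

arm_command:
  steps:
    - [0,0,-0.4,0,0.3]
    - [0,0,-0.8,0,0.6]
    - [0,0,-0.8,0,0.6]

```text
clock: 27.18
eef_pos: [532.6, 191.6, 50.7]
eef_rot: [3.141, 0.0, 2.492]
wrist_force: [1.7, 7.0, -3.4]
finger_gap: 15.3
finger_force: 50.0
```

```bash
python3 -c "
from eye import *
T=[]
for i in range(6):
    imaging.camera('wrist');s=monitor.read_state();r=np.array(s['eef_pos'])[:2]-E;F=s['wrist_force'];T.append((r[0]*F[1]-r[1]*F[0])/1000+s['moment'][2])
print(np.round(T,3),np.mean(T))
look()"
```

```text
[0.394 0.379 0.388 0.425 0.461 0.332] 0.3964189184937312
F [ 2.49  6.21 -4.64] m [ 1.237 -0.677 -0.095] rxF Nm 0.427 yaw 142.8 R 66.5 t 27.475
loop [318.4 162.7] [54.6 84.9] cw rel bar -21.8 hole yaw 164.6
```

Snug at about 0.40 N m. I swing back to the middle of the slack to free the rod.

arm_command:
  steps:
    - [0,0.1,2.5,0,-2]
    - [0,0.3,5,0,-4]
    - [0,0.6,8,0,-6.5]
    - [0,1,11,0,-9]
    - [0,1.4,13.5,0,-11]
    - [0,1.7,15.7,0,-13]
    - [0,1.7,15.7,0,-13]

```text
clock: 28.45
eef_pos: [540.5, 204.8, 50.5]
eef_rot: [-3.141, 0.0, 2.72]
wrist_force: [-0.6, -1.0, -2.3]
finger_gap: 15.8
finger_force: 50.0
```

```bash
python3 -c "
from eye import *
look()
w=imaging.camera('wrist');g=w['img'].mean(2)
for r in trace(w,'bar')[:1]:
    m=r['region'];print([(y,np.nonzero(m[y])[0].min(),np.nonzero(m[y])[0].max()) for y in (90,120,210,230)],np.round(r['rect']))
"
```

```text
F [-0.56 -0.96 -2.32] m [ 0.067 -0.118 -0.041] rxF Nm -0.073 yaw 155.8 R 66.3 t 28.45
loop [317.8 163. ] [50.8 86.5] cw rel bar -6.6 hole yaw 162.5
[(90, np.int64(306), np.int64(329)), (120, np.int64(305), np.int64(329)), (210, np.int64(307), np.int64(327)), (230, np.int64(307), np.int64(328))] [319. 223.  33. 302.]
```

arm_command:
  steps:
    - [0,-3,0,0,0]
    - [0,-8,0,0,0]
    - [0,-14,0,0,0]
    - [0,-20,0,0,0]
    - [0,-20,0,0,0]

```text
clock: 29.28
eef_pos: [559.1, 196.5, 50.5]
eef_rot: [3.142, 0.0, 2.719]
wrist_force: [0.1, 0.2, -2.3]
finger_gap: 15.7
finger_force: 50.0
```

arm_command:
  steps:
    - [0,-6,0,0,0]
    - [0,-12,0,0,0]
    - [0,-18,0,0,0]
    - [0,-26,0,0,0]
    - [0,-36,0,0,0]
    - [0,-46,0,0,0]
    - [0,-56,0,0,0]
    - [0,-60,0,0,0]
    - [0,-60,0,0,0]

```text
clock: 30.4
eef_pos: [613.6, 172.0, 50.4]
eef_rot: [-3.142, -0.0, 2.719]
wrist_force: [-0.1, -0.7, -2.9]
finger_gap: 15.4
finger_force: 50.0
```

```bash
python3 -c "
from eye import *
look()
w=imaging.camera('wrist');save(w,'w10.png')
for t in('loop','mount','bar'):
  for r in trace(w,t)[:2]:
    print(t,np.round(r['rect']),round(r['p'],2))
    if t=='loop' and r['rect'][1]<120:
        k=max(cv2.findContours(r['region'].astype(np.uint8),cv2.RETR_EXTERNAL,cv2.CHAIN_APPROX_NONE)[0],key=cv2.contourArea);print(cv2.minAreaRect(k))
"
```

```text
F [-0.13 -0.69 -2.86] m [ 0.035 -0.124 -0.025] rxF Nm -0.1 yaw 155.8 R 146.4 t 30.4
loop [317.5  10.5] [21. 53.] cw rel bar 0.0 hole yaw 155.8
loop [318.  25.] [50. 90.] cw rel bar 0.0 hole yaw 155.8
loop [320.  11.  53.  22.] 0.62
((318.5, 11.5), (23.0, 53.0), 90.0)
bar [321. 225.  39. 302.] 0.82
```

Drawn out. I lift and carry the bar back over the mat to its original pose.

arm_command:
  steps:
    - [0,0,0,-20,0]
    - [0,0,0,-45,0]
    - [0,0,-5,-55,0]
    - [0,-2,-25,-55,6]
    - [0,-4,-48,-55,12]
    - [0,-7,-72,-55,19]
    - [0,-9,-96,-55,25]
    - [0,-11,-120,-55,32]
    - [0,-14,-145,-55,38]
    - [0,-16,-170,-55,45]
    - [0,-18,-195,-55,52]
    - [0,-20,-212,-55,57]
    - [0,-21,-222.5,-55,58.7]
    - [0,-21,-222.5,-55,58.7]
    - [0,-21,-222.5,-55,58.7]

```text
clock: 32.58
eef_pos: [541.5, -39.0, 105.6]
eef_rot: [3.141, -0.0, 1.696]
wrist_force: [0.4, -0.5, -2.0]
finger_gap: 15.6
finger_force: 50.0
```

```bash
python3 -c "
from h import *
w=imaging.camera('wrist');save(w,'w11.png');s=monitor.read_state();print(s['eef_pos'],s['eef_rot'],s['clock'],s['finger_gap'])
a,b=cv2.imread('pics/w6.png'),w['img'][:,:,::-1]
print(np.abs(a.astype(int)-b).mean(), cv2.phaseCorrelate(np.float32(a[:330].mean(2)),np.float32(b[:330].mean(2))))
"
```

```text
[541.56412264 -38.89019275 105.57349289] [ 3.14150384e+00 -8.48230057e-05  1.69619461e+00] 32.625 15.69142302400021
3.6748838975694444 ((1.2728443747658957, 1.167843705948684), 0.8748126644558377)
```

The view matches the one after the first lift. Now I lower.

arm_command:
  steps:
    - [0,0,0,25,0]
    - [0,0,0,55,0]
    - [0,0,0,80,0]
    - [0,0,0,95,0]
    - [0,0,0,103,0]
    - [0,0,0,107,0]
    - [0,0,0,109,0]
    - [0,0,0,110.5,0]
    - [0,0,0,110.5,0]
    - [0,0,0,110.5,0]

```text
clock: 33.88
eef_pos: [541.5, -39.5, -4.7]
eef_rot: [3.141, 0.0, 1.695]
wrist_force: [0.2, -0.2, -3.1]
finger_gap: 15.8
finger_force: 50.0
```

arm_command:
  steps:
    - [0,0,0,0.5,0]
    - [0,0,0,1,0]
    - [0,0,0,1,0]

```text
clock: 34.25
eef_pos: [541.4, -39.4, -6.0]
eef_rot: [-3.142, -0.0, 1.695]
wrist_force: [-0.1, -0.7, -1.8]
finger_gap: 15.5
finger_force: 50.0
```

arm_command:
  steps:
    - [0,0,0,0.4,0]
    - [0,0,0,0.4,0]
    - [0,0,0,0.4,0]

```text
clock: 34.62
eef_pos: [541.4, -39.4, -6.3]
eef_rot: [3.142, 0.0, 1.695]
wrist_force: [-0.3, -0.1, -1.4]
finger_gap: 15.5
finger_force: 50.0
```

arm_command:
  steps:
    - [0.25,0,0,0,0]
    - [0.3,0,0,0,0]
    - [0.4,0,0,0,0]
    - [0.5,0,0,0,0]
    - [0.5,0,0,0,0]
    - [0.5,0,0,-10,0]
    - [0.5,0,0,-30,0]
    - [0.5,0,0,-60,0]
    - [0.5,0,0,-97,0]
    - [0.5,0,0,-97,0]
    - [0.5,0,0,-97,0]
  force: 10

```text
clock: 36.0
eef_pos: [541.1, -39.4, 90.4]
eef_rot: [-3.141, -0.0, 1.695]
wrist_force: [-0.3, -0.7, -0.1]
finger_gap: 47.1
finger_force: 0.0
```

Run:
```python
from barm import *
w=imaging.camera("wrist");t=imaging.camera("top");p,R0=tool();print(p,monitor.read_state()["finger_force"])
m,rows=bar(w,3)
for y in rows[6::30]:
    r=np.nonzero(m[y])[0];print(y,r.min(),r.max(),onz(w,r.mean(),y,16).round(1))
for r in trace(t,"loop")[:2]: print("loop",np.round(r["rect"]),r["p"])
a=cv2.resize(t["img"][230:310,220:300,::-1],None,fx=5,fy=5,interpolation=cv2.INTER_CUBIC)
b=cv2.resize(w["img"][:400,120:520,::-1],(400,400))
cv2.imwrite("pics/fin.png",np.hstack([a,b]))
```

```text
[540.92606132 -39.33509241  89.7982418 ] 0.0
p 0.63 [320. 200.  26. 199.]
rows 98 300 widths [3, 15, 15, 14, 14, 14, 14, 14, 15, 15, 15, 15, 14, 14, 12, 12, 12, 13, 13, 13, 21, 23, 22, 22, 22, 23, 22, 22, 23, 23, 22, 22, 21, 21]
grey [91, 214, 232, 230, 229, 237, 237, 240, 245, 245, 245, 245, 245, 245, 245, 245, 245, 244, 249, 249, 249, 249, 249, 249, 249, 249, 245, 245, 244, 225, 108, 148, 154, 154, 154, 154, 153, 156, 156, 155, 155, 156, 156, 156, 156, 155, 156, 155, 157, 156, 156]
104 311 325 [529.2  61.2  16. ]
134 312 325 [532.   42.1  16. ]
164 311 325 [534.1  22.2  16. ]
194 312 323 [536.3   1.4  16. ]
224 307 329 [539.4 -20.2  16. ]
254 307 328 [541.9 -42.8  16. ]
284 307 328 [544.8 -66.4  16. ]
loop [260. 266.  12.   7.] 0.59
```

View pics/fin.png

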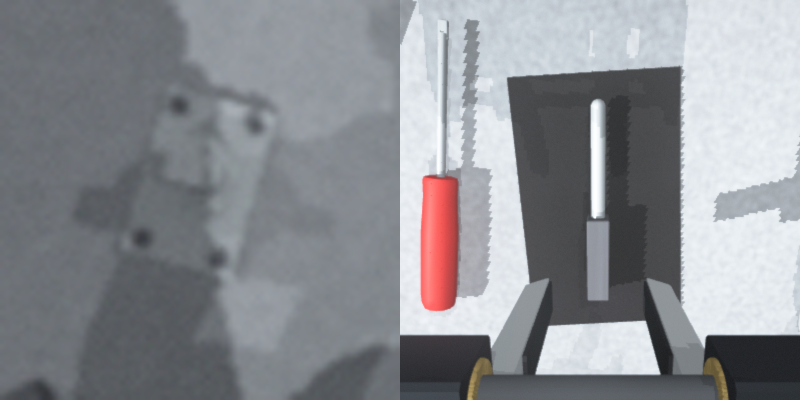

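The right half of the picture shows the bar flat on the mat, its tip at (597,100) inside the mat's edge, with the fingers clear. In the left half the loop lies across the plate, which fits the home position. I hand in.

```bash
python3 -c "
from cell import job
print(job.sign_off())"
```

```text
the job is handed in; nothing more can be done
None
```

The job is handed in; no verdict came back. By my measurements the eye stopped solid and was pulled snug at about 0.40 N m (wrist-force estimate), and the bar was drawn out and set down flat on the mat; the first descent to grasp it pressed the fingertips on the mat, with the wrist force reading up to 92 N (limit 120 N).

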